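# Reset the laser interlock with its key

### The job

Reset the microscope's laser interlock: take the key out of its stand, push it all the way into the keyhole on top of the grey interlock box, turn it clockwise to its stop and back home, then draw it out and put it back in its stand, fully down. The keyhole is not exactly in the middle of the box, so feel for it; be gentle and never force the key (a push or pull of 10 to 20 N is plenty), and leave the small things standing around where they are.

Things in the scene. Friction and masses are not known exactly. Their poses are not given: they have to be found in the camera images.
- key: double-bit key, steel with black plastic bow, 70 mm tall, 60 g, upright in its stand. Origin: middle of its tip (lower end); z up the shank, x along its flat. From the tip up: bit 20 mm along x, 5 mm thick, 8 mm high, lower edges rounded 1 mm; round shank 8 mm; collar 22 mm wide, underside 20 mm above the tip; bow from 36 to 70 mm. A half turn about z makes no difference.
- key_grip (a point): centre of the key's bow, 53 mm above its tip. The bow is a flat plate, 36 mm along x, 10 mm thick along y (grip it across this), 34 mm high. Same axes as the key.
- lock_box: the interlock box, fixed: grey housing 100 x 90 mm, 52 mm high, steel lock plate 62 x 56 mm on top, 3 mm proud; two small lamps near its far (+x) edge, 6 mm proud of the housing. Origin under its centre. The key goes in with its flat along the box's x, 20 mm deep, until its collar meets the plate. Over 60 N of contact between key and box, all touching points added up, counts as forcing it.
- lock_face (a point): point at the box's centre on the lock plate's upper face (55 mm above the bench), axes of the box. The keyhole's true centre lies up to 5 mm off it along x and likewise along y, unmeasured and fixed in an episode: find it by feel or sight. Keyhole: slot 21.5 mm along x, 6.5 mm wide, with a 10 mm square middle, in a plate 5 mm thick; the barrel's like slot starts 13 mm down.
- lock_barrel (a joint): angle of the lock's barrel, rad: 0 = home (hard stop), grows clockwise seen from above, hard stop at 1.4. Steady friction of about 0.05 N m; it stays where it is left. The key plays about 0.07 rad either way in its slot. Once turned, the key's bit is caught under the plate and the key comes out only at home.
- key_stand: fixed aluminium block 60 x 50 mm, 45 mm high, origin under its centre; the key's home.
- stand_top (a point): mouth of the stand's slot, at the centre of its upper face (45 mm above the bench), axes of the stand. Slot 24 mm along x, 9 mm along y, 28 mm deep, with a small chamfer; the key sits in it with its flat along x and its collar resting on the block, so its tip is 20 mm below this point.
- oil_bottle: small clear bottle with a black cap, 34 mm wide, 61 mm tall, loose bystander; origin under its centre.
- objective_case: small round black and white plastic case, 38 mm in diameter, 46 mm tall, loose bystander; origin under its centre.
- objective_spare: spare microscope objective, light metal with a black foot, 30 mm in diameter, 44 mm tall, loose bystander; origin under its centre.
There are look-alikes about, which are no part of the job. Leave any yellow look-alike of the key alone.

How it is judged:
By the outcome, as a careful person would: the job done as asked, in the order asked, and still so for the second after the job is handed in, with the robot touching nothing.
It also fails if it takes over 72 s, if anything falls off the work surface, if the arm or the gripper's body presses on something with over 40 N, if the wrist force passes 120 N, or if a joint passes its speed limit or range.

### The arm

A 6-joint arm with a two-finger parallel gripper is mounted at the origin on a cart in front of the work surface, level with it; the furniture and walls round the work are solid. World frame = base frame: x ahead of the robot, y to its left, z up, the work surface at z = 0. Lengths are in m, angles in degrees, forces in N, time in s.
With the tool pointing down it reaches from about 0.375 to 0.975 m from the base axis. Payload 3.8 kg.
Tool frame: the origin (TCP) lies midway between the tips of the shut fingers; the grasp point (between the pads) lies arm.tcp_to_grasp behind it (arm.tcp_to_grasp is the distance from the TCP to the grasp point, in m); z points along the fingers, y is the line along which they close (so a half turn about z gives the same grasp; the last joint's range is limited). The gripper opens to 88 mm and grips with 3 to 60 N. Pads are 18 mm wide; open, the fingers measure 123 mm over their backs; the gripper's body (75 mm by 187 mm) begins 45 mm behind the grasp point.
Start: joints at [-77.057, 15.12, 91.902, -0, 72.978, -2.114], TCP at [0.175, -0.652, 0.239] pointing down, gripper open.
Joint ranges: [-150.88, 150.88], [-54.13, 125.18], [17.81, 147.31], [-75.09, 255.09], [0, 152.58], [-146.25, 146.25]. Speed limits (degrees/s): [147.25, 147.25, 180, 180, 180, 180].

### API

Orientations are given as a 3x3 rotation matrix whose columns are the frame's x, y, z axes.
In Python, from workcell import arm, vision gives the robot as it stands.
- The arm moves only by the tool apply_moves, never from a script. Its argument "targets" is a list of rows, each a list of 2 entries, a list of its own where there are three numbers: the shift along the tool's x, y, z each as a share of 0.05 m, from -1 to 1, then the turn about the tool's z as a share of 6 degrees, from -1 to 1. A call has 1 to 8 rows; each row shifts and turns the commanded pose from where the row before left it, along the tool's axes as they then stand; what a row does not reach is not made up. A row lasts 1/10 s, in which the tool goes at most 50 mm and 8.59 degrees, less where a joint would pass 70% of its speed; a pose out of reach is approached as far as the arm can. A call with a number of a shift or a turn outside -1 to 1 is refused whole. A call with a gripper value outside its range is refused whole. "claw" is the opening, from 0 (shut) to 1 (fully open), set as the call begins (left out, the last holds). The fingers move at their own pace and stop on an object; the grip force is fixed at half the most. Time passes only in rows, so rows that do not move let the fingers close. It gives the time, the measured TCP pose, the force, the opening and the grip force at its end, in the units of the state.
- arm.get_state(): the state, without advancing time (a new reading comes with each control period).
- vision.capture(name): name is "scene" or "top" or "wrist"; returns the picture (384x512x3 uint8, blue, green, red); there is no depth.
- vision.get_calibration(name): a dict with "fx", "fy", "cx", "cy" (pixels), "R" (3x3) and "t" (3): a world point X has camera coordinates R X + t. Camera axes: x right, y down, z forward; pixel columns grow to the right and rows downward; lengths in m; the calibration is good to about 2 mm. A picture is of the moment at which its call begins: read the wrist's pose just before it. get_calibration takes no time and is no camera call; for the wrist camera it gives the pose at the moment of the call.
- arm.hand_in(): hands the job in; it is judged then, once.
Trained networks look in the newest picture that a camera, given by its name, has taken for a name from the list of things; names that differ only in an ending like _2 or _b are one class to them, and where a whole thing is asked for, a point or a joint stands for the part that bears it (a point fixed in the world has none). Each returns a list of dicts, best first, with "p" (0 to 1); they miss things now and then, are a little off and sometimes report something else, mostly with a low value. They report only what shows in the picture. A call takes as long as a camera call. They do not tell look-alikes from the thing itself.
- vision.masks_of(camera, label): "region" (384x512 bool, what is visible of it) and "at" ([column, row] in pixels, amid what is visible of it).
The state is a dict: "t": time; "q": joint angles; "joint_vel": joint speeds; "effort": joint torques, N m; "position": TCP position; "ee_rot": TCP orientation; "ft_force": force on the tool from outside, world axes, zero at the start; "wrist_torque": the same for the moment, N m; "opening": finger opening in m; "finger_force": force on a finger pad.
Only numpy, scipy, OpenCV 4.12 (cv2) and the standard library are available. Lean on these libraries where they do the work, as an engineer would, in place of code of your own. Each camera call takes 0.05 s, during which the arm holds its last target. There are 200 camera calls.

## Working session

There is one attempt and no reset: what is moved stays moved. The work goes in short steps, Python scripts to look and compute and a tool call to move; the robot and the scene stay as the last step left them, time stands still between calls to the robot, and variables do not carry over. Pictures are saved under pics/ and viewed, at most 10 in all, crops included, and the job is handed in when it is done.

Besides the shell and the picture viewer there is one more tool, called after "Emit:" as a command line: name --argument value ..., lists and objects as JSON in quotes. apply_moves: Moves the arm, as the interface text tells. Shift numbers are shares of 0.05 m and turn numbers shares of 6 degrees, none past 1 either way. Its arguments: {"type":"object","properties":{"targets":{"type":"array"},"claw":{"type":"number"}},"required":["targets"]}

```bash
ls; mkdir -p pics; cat > h.py <<'E'
import numpy as np, cv2
from workcell import arm, vision
def ray(cam,px,z,cal=None):
    c=cal or vision.get_calibration(cam); R=np.array(c['R']);t=np.array(c['t'])
    d=R.T@np.array([(px[0]-c['cx'])/c['fx'],(px[1]-c['cy'])/c['fy'],1]); o=-R.T@t
    return o+d*(z-o[2])/d[2]
def st():
    s=arm.get_state(); print('t',s['t'],'pos',np.round(s['position'],4),'F',np.round(s['ft_force'],1),'T',np.round(s['wrist_torque'],2),'open',s['opening'],'ff',s['finger_force']); print(np.round(s['ee_rot'],3).tolist()); return s
E
python3 - <<'E'
from h import *
s=st(); print(arm.tcp_to_grasp)
ims=[]
for c in ['scene','top']:
    im=vision.capture(c); cv2.imwrite(f'pics/{c}0.png',im); ims.append(im)
    k=vision.get_calibration(c); print(c,-np.array(k['R']).T@k['t'],k['fx'])
    for l,z in [('key',.06),('lock_box',.05),('key_stand',.045),('oil_bottle',.03),('objective_case',.03),('objective_spare',.03)]:
        for m in vision.masks_of(c,l): print(l,round(m['p'],2),np.round(m['at']),m['region'].sum(),np.round(ray(c,m['at'],z),3))
cv2.imwrite('pics/both.png',cv2.resize(np.vstack(ims),(400,600)) if 0 else cv2.resize(np.hstack(ims),(800,300)))
E
```

```text
pics
t 0.0 pos [ 0.1752 -0.6511  0.2374] F [0.7 0.4 0.5] T [ 0.04  0.04 -0.01] open 0.08820508054569394 ff 0.0
[[0.966, 0.26, -0.0], [0.26, -0.966, 0.002], [0.0, -0.002, -1.0]]
0.0187
scene [-0.0010273   0.61252819  0.50952876] 430.94100870566183
key 0.97 [185. 210.] 479 [0.557 0.26  0.06 ]
key 0.7 [213. 217.] 467 [0.505 0.237 0.06 ]
lock_box 0.91 [317. 176.] 2001 [ 0.478 -0.023  0.05 ]
key_stand 0.83 [217. 240.] 1270 [0.464 0.261 0.045]
key_stand 0.21 [214. 182.] 376 [0.618 0.142 0.045]
oil_bottle 0.57 [215. 181.] 349 [0.639 0.124 0.03 ]
objective_case 0.76 [274. 215.] 536 [0.46  0.124 0.03 ]
objective_spare 0.67 [247. 202.] 275 [0.531 0.129 0.03 ]
top [0.42260698 0.12154521 0.90246799] 453.17111516312036
key 0.71 [184. 227.] 187 [0.487 0.24  0.06 ]
key 0.61 [182. 176.] 185 [0.584 0.243 0.06 ]
lock_box 0.83 [338. 212.] 2872 [ 0.51  -0.051  0.05 ]
key_stand 0.76 [186. 229.] 760 [0.484 0.237 0.045]
oil_bottle 0.68 [248. 152.] 292 [0.635 0.117 0.03 ]
objective_case 0.65 [250. 239.] 335 [0.463 0.116 0.03 ]
objective_spare 0.68 [245. 203.] 188 [0.534 0.125 0.03 ]
objective_spare 0.43 [247. 149.] 273 [0.641 0.118 0.03 ]
objective_spare 0.17 [340. 212.] 2714 [ 0.513 -0.058  0.03 ]
```

View pics/top0.png

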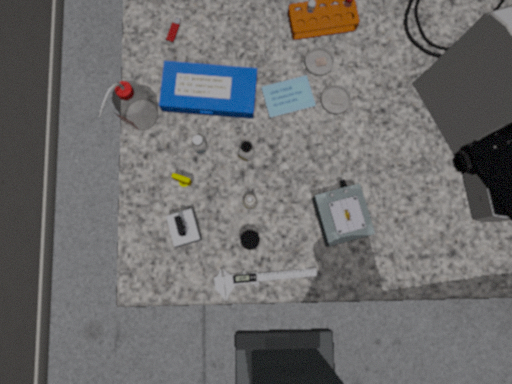

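View pics/scene0.png

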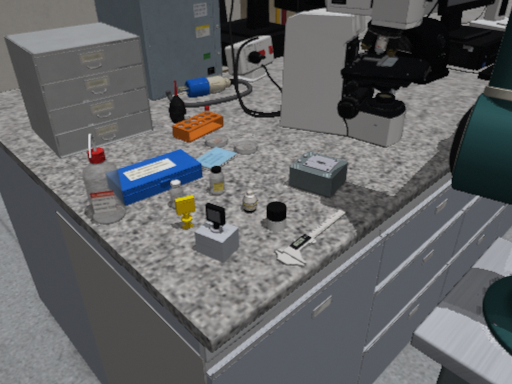

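The top view shows two candidates for the key. One is black-bowed, in the grey stand, at top (181,226) and scene (215,214). The other is yellow, loose, at top (181,179) and scene (185,210). The black one in the stand fits the description. I'll confirm it in a crop.

```bash
python3 - <<'E'
from h import *
s=cv2.imread('pics/scene0.png');t=cv2.imread('pics/top0.png')
a=cv2.resize(t[195:259,155:219],(400,400),interpolation=cv2.INTER_CUBIC);b=cv2.resize(t[180:250,308:378],(400,400),interpolation=cv2.INTER_CUBIC)
c=s[190:265,170:250]; 
cv2.imwrite('pics/crop1.png',np.hstack([a,b]))
for l,z in [('key_stand',.045),('lock_box',.052),('key',.07)]:
    vision.capture('top')
    for m in vision.masks_of('top',l)[:2]:
        ys,xs=np.nonzero(m['region'])
        P=np.array([ray('top',p,z)[:2] for p in zip(xs,ys)],np.float32)
        print(l,m['p'],cv2.minAreaRect(P),P.mean(0))
E
```

```text
key_stand 0.63 ((0.4873163402080536, 0.24229463934898376), (0.06366556882858276, 0.05447693169116974), 14.702678680419922) [0.48581335 0.24106956]
key 0.58 ((0.5752308964729309, 0.24568530917167664), (0.04053221642971039, 0.01838785596191883), 62.11347579956055) [0.57563907 0.24484614]
key 0.55 ((0.4899028241634369, 0.2425687164068222), (0.03869907185435295, 0.0207894928753376), 14.075398445129395) [0.4887652  0.24404277]
```

View pics/crop1.png

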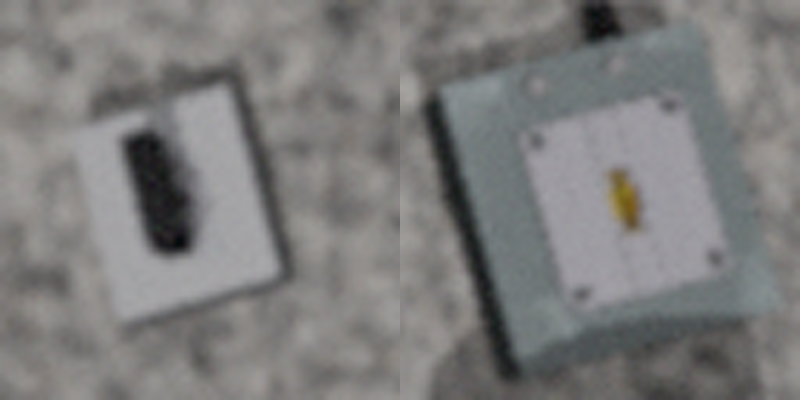

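The crop confirms it: the black-bowed key is in the stand, its flat about 14° from world x. The brass keyhole shows at about top (347,215), slightly off the box's centre. Next I'll check clearance to the microscope and plan the transit.

```bash
cat >> h.py <<'E'
def plan(wps,turns=None,p=None,R=None,n=None):
    """print rows to world waypoints"""
    s=arm.get_state(); p=np.array(s['position']) if p is None else np.array(p,float); R=np.array(s['ee_rot']) if R is None else R
    for i,w in enumerate(wps):
        w=np.array(w,float); k=max(1,int(np.ceil(np.abs(R.T@(w-p)).max()/.0499)))
        print(w,k,'x',np.round(R.T@(w-p)/.05/k,3)); p=w
E
python3 - <<'E'
from h import *
for px in [(487,218),(505,215),(458,160),(415,85)]:
    print(px,[np.round(ray('top',px,z)[:2],3) for z in (0,.2,.4)])
for px in [(400,140),(283,122),(345,130),(350,110)]: print('scene',px,[np.round(ray('scene',px,z)[:2],3) for z in (0,.1,.2)])
k=vision.get_calibration('wrist'); print('wrist cam',-np.array(k['R']).T@k['t'],np.round(k['R'],2).tolist(),k['fx'])
print('keyhole',ray('top',(347.4,215),.055))
plan([(.175,-.42,.24),(.26,-.32,.24),(.35,-.2,.24),(.42,-.08,.24)])
E
```

```text
(487, 218) [array([ 0.496, -0.358]), array([ 0.48 , -0.252]), array([ 0.464, -0.146])]
(505, 215) [array([ 0.501, -0.395]), array([ 0.484, -0.281]), array([ 0.466, -0.166])]
(458, 160) [array([ 0.616, -0.311]), array([ 0.573, -0.215]), array([ 0.53 , -0.119])]
(415, 85) [array([ 0.778, -0.236]), array([ 0.699, -0.157]), array([ 0.621, -0.077])]
scene (400, 140) [array([ 0.493, -0.4  ]), array([ 0.396, -0.202]), array([ 0.299, -0.003])]
scene (283, 122) [array([ 0.801, -0.267]), array([ 0.644, -0.094]), array([0.486, 0.078])]
scene (345, 130) [array([ 0.637, -0.349]), array([ 0.512, -0.16 ]), array([0.387, 0.028])]
scene (350, 110) [array([ 0.717, -0.485]), array([ 0.576, -0.269]), array([ 0.435, -0.054])]
wrist cam [ 0.25401513 -0.63097904  0.38570291] [[0.26, -0.97, -0.0], [-0.92, -0.25, 0.31], [-0.3, -0.08, -0.95]] 317.1048763833813
keyhole [ 0.50311028 -0.06681052  0.055     ]
[ 0.175 -0.42   0.24 ] 5 x [ 0.24  -0.896 -0.005]
[ 0.26 -0.32  0.24] 3 x [ 0.72  -0.497  0.   ]
[ 0.35 -0.2   0.24] 3 x [ 0.787 -0.617  0.   ]
[ 0.42 -0.08  0.24] 2 x [ 0.988 -0.977  0.   ]
```

Emit:
apply_moves --targets '[[[0.24,-0.9,0],0],[[0.24,-0.9,0],0],[[0.24,-0.9,0],0],[[0.24,-0.9,0],0],[[0.24,-0.9,0],0],[[0.72,-0.5,0],0],[[0.72,-0.5,0],0],[[0.72,-0.5,0],0]]'

```text
t: 1.8
position: [0.2601, -0.3172, 0.2391]
ee_rot: [[0.966, 0.258, 0.001], [0.258, -0.966, -0.001], [0.001, 0.001, -1.0]]
ft_force: [0.7, -1.1, 0.1]
opening: 0.0884
finger_force: 0.0
```

Emit:
apply_moves --targets '[[[0.6,-0.5,0],0],[[0.6,-0.5,0],0],[[0.6,-0.5,0],0],[[0.8,-0.8,0],0],[[0.8,-0.8,0],0],[[0.5,-0.5,0],0],[[0,0,0],0]]'

```text
t: 2.5
position: [0.3962, -0.1021, 0.2391]
ee_rot: [[0.964, 0.265, 0.001], [0.265, -0.964, 0.001], [0.002, -0.001, -1.0]]
ft_force: [-0.0, -0.8, -0.8]
opening: 0.0883
finger_force: 0.0
```

```bash
python3 - <<'E'
from h import *
k=vision.get_calibration('wrist'); im=vision.capture('wrist'); cv2.imwrite('pics/w1.png',im)
import pickle; pickle.dump((k,im),open('w1.pkl','wb'))
X=np.array([.503,-.067,.055]); c=np.array(k['R'])@X+k['t']; print('expected',k['fx']*c[0]/c[2]+k['cx'],k['fy']*c[1]/c[2]+k['cy'],'cam',-np.array(k['R']).T@k['t'])
E
```

```text
expected 246.0145996660377 47.68404415938957 cam [ 0.47451635 -0.08095767  0.38619029]
```

View pics/w1.png

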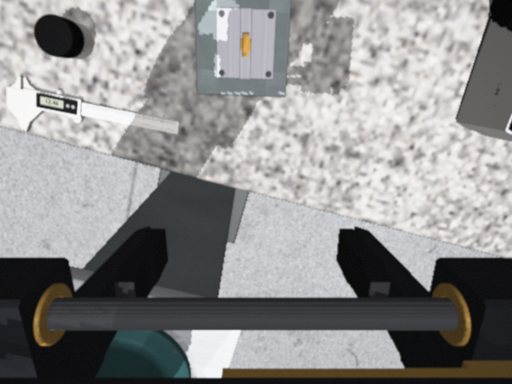

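The wrist view shows the lock plate with its brass keyhole at about (246,44), close to the predicted (246,48). I'll extract the centroid and axis.

```bash
python3 - <<'E'
from h import *
import pickle; k,im=pickle.load(open('w1.pkl','rb'))
def gold(im,x0,x1,y0,y1,cam,cal,z=.055):
    h=cv2.cvtColor(im,cv2.COLOR_BGR2HSV); m=(h[...,1]>110)&(h[...,0]>8)&(h[...,0]<35); g=np.zeros_like(m); g[y0:y1,x0:x1]=m[y0:y1,x0:x1]
    ys,xs=np.nonzero(g); P=np.array([ray(cam,p,z,cal)[:2] for p in zip(xs,ys)],np.float32)
    print(len(xs),xs.mean(),ys.mean(),P.mean(0),cv2.minAreaRect(P))
gold(im,225,270,20,70,'wrist',k)
t=cv2.imread('pics/top0.png'); gold(t,335,360,200,230,'top',None)
# plate edges by brightness/low saturation
h=cv2.cvtColor(im,cv2.COLOR_BGR2HSV)
crop=im[0:110,185:300]; cv2.imwrite('pics/c2.png',cv2.resize(np.hstack([crop]),(627,600),interpolation=cv2.INTER_CUBIC))
E
```

```text
166 245.34939759036143 44.21084337349398 [ 0.5057807  -0.06559007] ((0.5055078268051147, -0.06579596549272537), (0.018582524731755257, 0.008685030974447727), 15.267276763916016)
21 346.76190476190476 214.52380952380952 [ 0.50403625 -0.06565972] ((0.5041289925575256, -0.06517061591148376), (0.005644163116812706, 0.013085047714412212), 86.81493377685547)
```

View pics/c2.png

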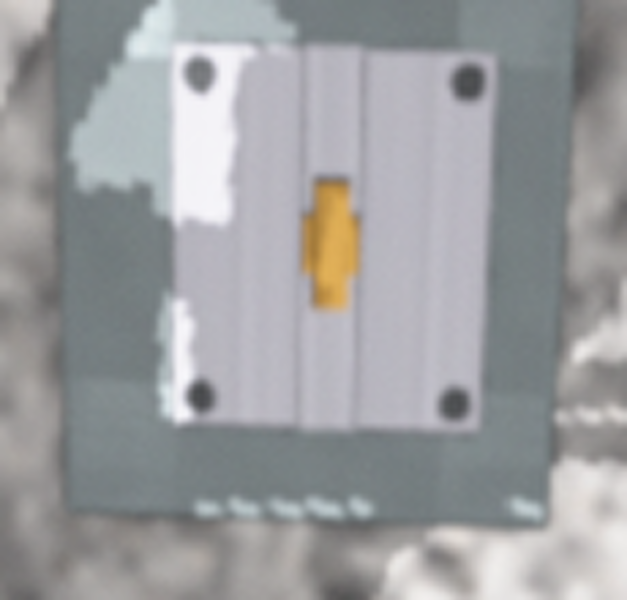

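Emit:
apply_moves --targets '[[[0.44,-0.92,0],0],[[0.44,-0.92,0],0],[[0.44,-0.92,0],0],[[0.44,-0.92,0],0],[[0.44,-0.92,0],0],[[0.44,-0.92,0],0],[[0,0,0],-1],[[0,0,0],-1]]'

```text
t: 3.35
position: [0.4496, 0.1897, 0.2385]
ee_rot: [[0.888, 0.46, -0.0], [0.46, -0.888, -0.001], [-0.001, 0.001, -1.0]]
ft_force: [0.1, 0.2, -1.5]
opening: 0.0883
finger_force: 0.0
```

Emit:
apply_moves --targets '[[[0,0,0],-1],[[0,0,0],-1],[[0,0,0],-1],[[0,0,0],-1],[[0,0,0],-1],[[0,0,0],-1],[[0,0,0],-1],[[0,0,0],-1]]'

```text
t: 4.15
position: [0.4498, 0.1877, 0.2387]
ee_rot: [[0.256, 0.967, 0.0], [0.967, -0.256, -0.001], [-0.001, 0.0, -1.0]]
ft_force: [-0.6, 0.2, -0.6]
opening: 0.0882
finger_force: 0.0
```

Emit:
apply_moves --targets '[[[0,0,0],-1],[[0,0,0],-1],[[0,0,0],-1],[[0,0,0],-1],[[0,0,0],-1],[[0,0,0],-1],[[0,0,0],-1],[[0,0,0],-1]]'

```text
t: 4.95
position: [0.4498, 0.1877, 0.2387]
ee_rot: [[-0.547, 0.837, 0.0], [0.837, 0.547, -0.001], [-0.001, -0.0, -1.0]]
ft_force: [-1.2, -0.4, -0.7]
opening: 0.0879
finger_force: 0.0
```

Emit:
apply_moves --targets '[[[0,0,0],-1],[[0,0,0],-1],[[0,0,0],-1],[[0,0,0],-1],[[0,0,0],-1],[[0,0,0],-1],[[0,0,0],-1],[[0,0,0],-1]]'

```text
t: 5.75
position: [0.4498, 0.1877, 0.2387]
ee_rot: [[-0.988, 0.153, 0.0], [0.153, 0.988, -0.001], [-0.0, -0.001, -1.0]]
ft_force: [0.6, -0.2, -0.0]
opening: 0.088
finger_force: 0.0
```

Emit:
apply_moves --targets '[[[0,0,0],-1],[[0,0,0],-1],[[0,0,0],-1],[[0,0,0],-1],[[0,0,0],0]]'

```text
t: 6.25
position: [0.4498, 0.188, 0.2387]
ee_rot: [[-0.966, -0.258, 0.0], [-0.258, 0.966, -0.001], [0.0, -0.001, -1.0]]
ft_force: [-0.2, 0.1, -0.1]
opening: 0.0881
finger_force: 0.0
```

```bash
python3 - <<'E'
from h import *
s=st(); print(s['q'])
k=vision.get_calibration('wrist'); im=vision.capture('wrist'); cv2.imwrite('pics/w2.png',im)
import pickle; pickle.dump((k,im),open('w2.pkl','wb'))
for l,z in [('key',.095),('key_stand',.045)]:
    for m in vision.masks_of('wrist',l):
        ys,xs=np.nonzero(m['region']); P=np.array([ray('wrist',p,z,k)[:2] for p in zip(xs,ys)],np.float32)
        print(l,m['p'],m['at'],len(xs),P.mean(0),cv2.minAreaRect(P))
E
```

```text
t 6.25 pos [0.4498 0.188  0.2387] F [-0.2  0.1 -0.1] T [ 0.07 -0.13 -0.  ] open 0.08814677470681578 ff 0.0
[[-0.966, -0.258, 0.0], [-0.258, 0.966, -0.001], [0.0, -0.001, -1.0]]
[ 1.97747024e+01 -5.51032489e+00  1.14164769e+02 -3.32365197e-02
  7.13492483e+01 -8.51736231e+01]
key 0.85 [270.4, 271.7] 674 [0.5523156  0.23522317] ((0.5526475310325623, 0.2340623140335083), (0.0518798790872097, 0.024980736896395683), 41.14476776123047)
key 0.55 [293.8, 210.4] 613 [0.4819341  0.23865674] ((0.4841647744178772, 0.23777523636817932), (0.04571578651666641, 0.01868143305182457), 17.65630340576172)
key_stand 0.98 [283.9, 188.8] 2206 [0.47967425 0.23956706] ((0.48353761434555054, 0.242311030626297), (0.07313772290945053, 0.053328730165958405), 15.772722244262695)
```

View pics/w2.png

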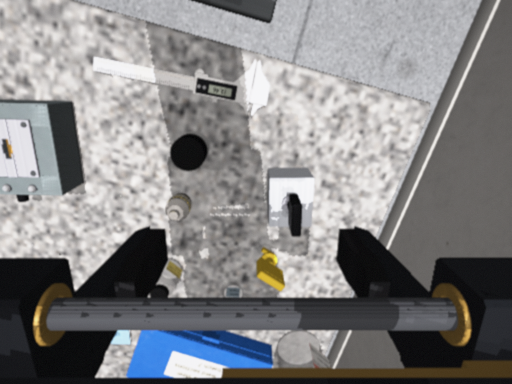

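The wrist view shows the stand at (290,210) with the black key's bow at (294,214). The yellow look-alike is at (268,270). The stand's edges are parallel to the picture axes, so the yaw is about right. I'll go closer.

Emit:
apply_moves --targets '[[[-0.5,0.44,0.8],0],[[-0.5,0.44,0.8],0],[[0,0,0],0],[[0,0,0],0]]'

```text
t: 6.8
position: [0.4838, 0.2424, 0.1602]
ee_rot: [[-0.966, -0.26, -0.004], [-0.26, 0.966, -0.002], [0.004, -0.001, -1.0]]
ft_force: [-0.3, 0.5, 0.7]
opening: 0.088
finger_force: 0.0
```

```bash
python3 - <<'E'
from h import *
s=st()
k=vision.get_calibration('wrist'); im=vision.capture('wrist'); cv2.imwrite('pics/w3.png',im)
import pickle; pickle.dump((k,im),open('w3.pkl','wb'))
for l,z in [('key',.095),('key_stand',.045)]:
    for m in vision.masks_of('wrist',l):
        ys,xs=np.nonzero(m['region']); print(l,m['p'],m['at'],len(xs),xs.min(),xs.max(),ys.min(),ys.max())
c=lambda X:(lambda v:(k['fx']*v[0]/v[2]+k['cx'],k['fy']*v[1]/v[2]+k['cy']))(np.array(k['R'])@X+k['t'])
Rz=np.array([[.966,-.258],[.258,.966]])
o=im.copy()
for (hx,hy,z) in [(.03,.025,.045),(.018,.005,.095)]:
    pts=[c(np.r_[np.array([.487,.243])+Rz@np.array([a*hx,b*hy]),z]) for a,b in [(1,1),(1,-1),(-1,-1),(-1,1)]]
    cv2.polylines(o,[np.int32(np.round(np.array(pts)*1))],True,(0,0,255),1); print(np.round(pts,1).tolist())
cv2.imwrite('pics/w3o.png',cv2.resize(o[100:384,130:430],None,fx=2.1,fy=2.1,interpolation=cv2.INTER_CUBIC))
E
```

```text
t 6.8 pos [0.4838 0.2424 0.1602] F [-0.3  0.5  0.7] T [ 0.07 -0.12  0.05] open 0.08800063730328146 ff 0.0
[[-0.966, -0.26, -0.004], [-0.26, 0.966, -0.002], [0.004, -0.001, -1.0]]
key 0.98 [229.9, 276.6] 1383 209 246 245 297
key 0.93 [253.8, 194.2] 924 241 264 171 228
key_stand 0.81 [250.8, 169.3] 3433 223 281 142 217
key_stand 0.25 [252.3, 194.3] 880 241 264 171 228
[[279.8, 213.5], [223.9, 213.5], [222.1, 147.3], [281.8, 147.3]]
[[258.7, 225.1], [245.0, 225.1], [244.7, 178.0], [259.0, 178.0]]
```

View pics/w3o.png

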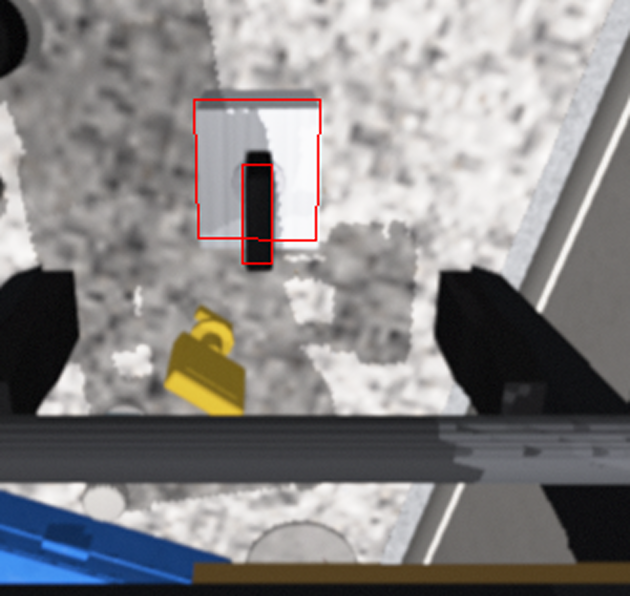

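The overlay of the estimated stand top and bow fits the picture within about 2 px. I'll descend with a 2 mm shift towards +x and grip.

Emit:
apply_moves --targets '[[[-0.1,0,0.4],0],[[0,0,0.5],0],[[0,0,0.5],0],[[0,0,0.5],0],[[0,0,0],0],[[0,0,0],0]]'

```text
t: 7.55
position: [0.4902, 0.2441, 0.0686]
ee_rot: [[-0.966, -0.259, 0.002], [-0.259, 0.966, 0.001], [-0.002, 0.0, -1.0]]
ft_force: [0.1, 0.6, 0.6]
opening: 0.0881
finger_force: 0.0
```

Emit:
apply_moves --targets '[[[0,0,0],0],[[0,0,0],0],[[0,0,0],0],[[0,0,0],0],[[0,0,0],0],[[0,0,0],0],[[0,0,0],0],[[0,0,0],0]]' --claw 0

```text
t: 8.35
position: [0.4895, 0.2442, 0.0667]
ee_rot: [[-0.966, -0.26, -0.0], [-0.26, 0.966, -0.0], [0.0, -0.0, -1.0]]
ft_force: [0.3, -0.0, -0.8]
opening: 0.0263
finger_force: 0.0
```

```bash
python3 - <<'E'
from h import *
st()
E
```

```text
t 8.35 pos [0.4895 0.2442 0.0667] F [ 0.3 -0.  -0.8] T [ 0.1  -0.21 -0.04] open 0.026342889501498302 ff 0.0
[[-0.966, -0.26, -0.0], [-0.26, 0.966, -0.0], [0.0, -0.0, -1.0]]
```

Emit:
apply_moves --targets '[[[0,0,0],0],[[0,0,0],0],[[0,0,0],0],[[0,0,0],0],[[0,0,0],0],[[0,0,0],0]]'

```text
t: 8.95
position: [0.4895, 0.2442, 0.0668]
ee_rot: [[-0.966, -0.26, -0.0], [-0.26, 0.966, -0.0], [0.0, -0.0, -1.0]]
ft_force: [-0.1, 1.1, -0.7]
opening: 0.01
finger_force: 30.0
```

```bash
python3 - <<'E'
from h import *
st()
E
```

```text
t 8.95 pos [0.4895 0.2442 0.0668] F [-0.1  1.1 -0.7] T [ 0.08 -0.15 -0.03] open 0.010042280231688606 ff 29.99966765055433
[[-0.966, -0.26, -0.0], [-0.26, 0.966, -0.0], [0.0, -0.0, -1.0]]
```

Gripped at an opening of 10 mm with little force. I'll lift the key and carry it over to the lock.

Emit:
apply_moves --targets '[[[0,0,-0.3],0],[[0,0,-0.5],0],[[0,0,-0.5],0],[[0,0,-0.5],0],[[0,0,0],0]]'

```text
t: 9.45
position: [0.4926, 0.2455, 0.1622]
ee_rot: [[-0.966, -0.26, 0.008], [-0.26, 0.966, 0.004], [-0.009, 0.001, -1.0]]
ft_force: [1.0, 0.5, -0.4]
opening: 0.0098
finger_force: 30.0
```

Emit:
apply_moves --targets '[[[0.1,-0.433,0],0],[[0.188,-0.866,0],0],[[0.188,-0.866,0],0],[[0.188,-0.866,0],0],[[0.188,-0.866,0],0],[[0.188,-0.866,0],0],[[0.188,-0.866,0],0],[[0.1,-0.433,0],0]]'

```text
t: 10.25
position: [0.5035, -0.0687, 0.1562]
ee_rot: [[-0.966, -0.258, -0.001], [-0.258, 0.966, -0.001], [0.001, -0.001, -1.0]]
ft_force: [-0.0, -0.2, -0.2]
opening: 0.0098
finger_force: 30.0
```

Emit:
apply_moves --targets '[[[0,0,0.4],0],[[0,0,0.2],0],[[0,0,0],0],[[0,0,0],0]]'

```text
t: 10.65
position: [0.5036, -0.0651, 0.1263]
ee_rot: [[-0.965, -0.261, -0.002], [-0.261, 0.965, 0.0], [0.001, 0.001, -1.0]]
ft_force: [0.3, -0.3, -0.9]
opening: 0.0099
finger_force: 30.0
```

```bash
python3 - <<'E'
from h import *
s=st()
k=vision.get_calibration('wrist'); im=vision.capture('wrist'); cv2.imwrite('pics/w4.png',im)
import pickle; pickle.dump((k,im),open('w4.pkl','wb'))
p=np.array(s['position'])
c=lambda X:(lambda v:(k['fx']*v[0]/v[2]+k['cx'],k['fy']*v[1]/v[2]+k['cy']))(np.array(k['R'])@X+k['t'])
print('tip px',c(p-[0,0,.0418]),'hole',c(np.array([.505,-.0656,.055])))
cv2.imwrite('pics/w4o.png',cv2.resize(im[100:280,180:330],None,fx=4,fy=3.3,interpolation=cv2.INTER_CUBIC))
E
```

```text
t 10.65 pos [ 0.5036 -0.0651  0.1263] F [ 0.3 -0.3 -0.9] T [ 0.11 -0.16 -0.03] open 0.009884716025358462 ff 29.99970122706145
[[-0.965, -0.261, -0.002], [-0.261, 0.965, 0.0], [0.001, 0.001, -1.0]]
tip px (np.float64(252.10285642232614), np.float64(210.22279939002766)) hole (np.float64(250.90943942116417), np.float64(196.2774315861252))
```

View pics/w4o.png

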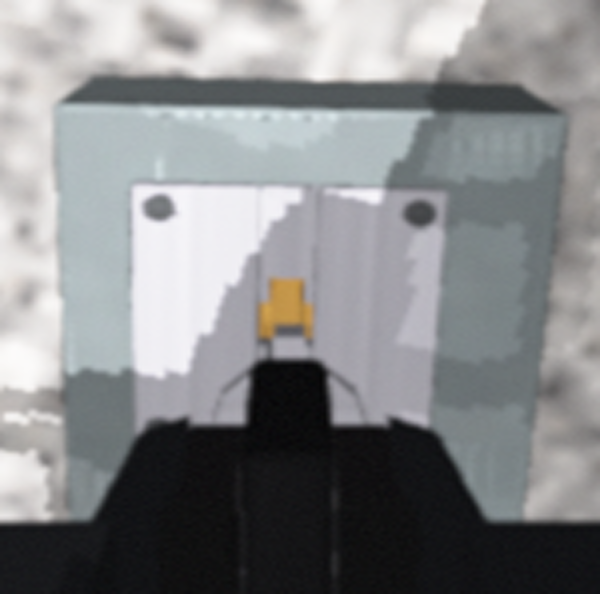

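The crop shows the keyhole's near slot end at picture (251.8,184.2) and the near edge of its square at y ≈ 191.8. The key's bow is centred at x ≈ 252, so the key already lines up sideways.

```bash
python3 - <<'E'
from h import *
import pickle; k,im=pickle.load(open('w4.pkl','rb'))
u=np.array([.965,.261])
a=ray('wrist',(251.75,184.2),.055,k)[:2]; b=ray('wrist',(251.6,191.8),.055,k)[:2]
print('slot end->centre',a+u*.01075,'square->centre',b+u*.005)
# plate near edge y=185/3.3+100, corners x
for px in [(132,185),(446,188)]:
    print('plate corner',ray('wrist',(180+px[0]/4,100+px[1]/3.3),.055,k)[:2])
c=lambda X:(lambda v:(k['fx']*v[0]/v[2]+k['cx'],k['fy']*v[1]/v[2]+k['cy']))(np.array(k['R'])@X+k['t'])
p=np.array([.5036,-.0651,.1263])
for n,dx,z in [('bow near end',-.018,.1263-.0418+.07),('collar near',-.011,.1263-.0418+.02),('bit near tip',-.01,.1263-.0418)]:
    q=c(np.r_[p[:2]+u*dx,z]); print(n,q,'crop',(q[0]-180)*4,(q[1]-100)*3.3)
E
```

```text
slot end->centre [ 0.50624103 -0.06461677] square->centre [ 0.50634126 -0.0647091 ]
plate corner [ 0.48287013 -0.09914801]
plate corner [ 0.46914782 -0.04563226]
bow near end (np.float64(252.55971529851584), np.float64(234.89477969344395)) crop 290.23886119406336 445.15277298836503
collar near (np.float64(252.24189648179365), np.float64(205.84984058229142)) crop 288.9675859271746 349.3044739215617
bit near tip (np.float64(252.1569740913871), np.float64(195.58438098593228)) crop 288.6278963655484 315.42845725357654
```

Emit:
apply_moves --targets '[[[-0.024,-0.005,0.2],0],[[0,0,0.2],0],[[0,0,0.12],0],[[0,0,0],0],[[0,0,0],0],[[0,0,0],0]]'

```text
t: 11.3
position: [0.5057, -0.0657, 0.1011]
ee_rot: [[-0.966, -0.26, 0.0], [-0.26, 0.966, -0.0], [-0.0, -0.0, -1.0]]
ft_force: [0.3, -0.0, -0.5]
opening: 0.0098
finger_force: 30.0
```

Emit:
apply_moves --targets '[[[0,0,0.03],0],[[0,0,0.03],0],[[0,0,0.03],0],[[0,0,0],0]]'

```text
t: 11.7
position: [0.5052, -0.0657, 0.0961]
ee_rot: [[-0.966, -0.26, -0.0], [-0.26, 0.966, 0.0], [0.0, 0.0, -1.0]]
ft_force: [-0.4, 0.6, -1.8]
opening: 0.0099
finger_force: 30.0
```

```bash
python3 - <<'E'
from h import *
st()
E
```

```text
t 11.7 pos [ 0.5052 -0.0657  0.0961] F [-0.4  0.6 -1.8] T [ 0.12 -0.13  0.  ] open 0.009929013874671452 ff 29.999889484606683
[[-0.966, -0.26, -0.0], [-0.26, 0.966, 0.0], [0.0, 0.0, -1.0]]
```

Emit:
apply_moves --targets '[[[0,0,0.03],0],[[0,0,0],0]]'

```text
t: 11.9
position: [0.5052, -0.0657, 0.0946]
ee_rot: [[-0.966, -0.26, -0.0], [-0.26, 0.966, 0.0], [0.0, 0.0, -1.0]]
ft_force: [0.3, -0.5, -0.8]
opening: 0.0096
finger_force: 30.0
```

Emit:
apply_moves --targets '[[[0,0,0.02],0],[[0,0,0],0]]'

```text
t: 12.1
position: [0.5053, -0.0657, 0.0938]
ee_rot: [[-0.966, -0.26, -0.0], [-0.26, 0.966, 0.0], [0.0, 0.0, -1.0]]
ft_force: [0.1, -0.9, 0.1]
opening: 0.0099
finger_force: 30.0
```

Emit:
apply_moves --targets '[[[0,0,0.04],0],[[0,0,0.04],0],[[0,0,0.04],0],[[0,0,0],0]]'

```text
t: 12.5
position: [0.5051, -0.0656, 0.0874]
ee_rot: [[-0.966, -0.26, -0.001], [-0.26, 0.966, 0.0], [0.001, 0.0, -1.0]]
ft_force: [-0.3, -0.5, -0.7]
opening: 0.0098
finger_force: 30.0
```

Emit:
apply_moves --targets '[[[0,0,0.03],0],[[0,0,0.03],0],[[0,0,0.03],0],[[0,0,0],0]]'

```text
t: 12.9
position: [0.5052, -0.0656, 0.0831]
ee_rot: [[-0.966, -0.26, -0.001], [-0.26, 0.966, 0.0], [0.0, 0.0, -1.0]]
ft_force: [-0.6, -1.2, -0.6]
opening: 0.0097
finger_force: 30.0
```

Emit:
apply_moves --targets '[[[0,0,0.02],0],[[0,0,0.02],0],[[0,0,0],0]]'

```text
t: 13.2
position: [0.5053, -0.0657, 0.0812]
ee_rot: [[-0.966, -0.26, -0.0], [-0.26, 0.966, 0.0], [0.0, 0.0, -1.0]]
ft_force: [-0.5, -0.3, -1.0]
opening: 0.0099
finger_force: 30.0
```

Emit:
apply_moves --targets '[[[0,0,0.02],0],[[0,0,0.02],0],[[0,0,0],0]]'

```text
t: 13.5
position: [0.5052, -0.0657, 0.0792]
ee_rot: [[-0.966, -0.26, -0.0], [-0.26, 0.966, 0.0], [0.0, 0.0, -1.0]]
ft_force: [-0.9, -0.1, -1.1]
opening: 0.0097
finger_force: 30.0
```

Emit:
apply_moves --targets '[[[0,0,0.02],0],[[0,0,0.01],0],[[0,0,0],0],[[0,0,0],0]]'

```text
t: 13.9
position: [0.5054, -0.0657, 0.0778]
ee_rot: [[-0.966, -0.26, -0.0], [-0.26, 0.966, 0.0], [0.0, 0.0, -1.0]]
ft_force: [0.4, 0.4, -1.0]
opening: 0.0099
finger_force: 30.0
```

Emit:
apply_moves --targets '[[[0,0,0.01],0],[[0,0,0.01],0],[[0,0,0],0],[[0,0,0],0]]'

```text
t: 14.3
position: [0.5054, -0.0657, 0.0768]
ee_rot: [[-0.966, -0.26, -0.0], [-0.26, 0.966, 0.0], [0.0, 0.0, -1.0]]
ft_force: [-0.3, -0.1, -0.5]
opening: 0.0101
finger_force: 30.0
```

Emit:
apply_moves --targets '[[[0,0,0.01],0],[[0,0,0],0],[[0,0,0],0]]'

```text
t: 14.6
position: [0.5055, -0.0657, 0.0767]
ee_rot: [[-0.966, -0.26, 0.0], [-0.26, 0.966, -0.0], [-0.0, -0.0, -1.0]]
ft_force: [-2.6, 0.2, 2.5]
opening: 0.0097
finger_force: 30.0
```

Emit:
apply_moves --targets '[[[0,0,0.01],0],[[0,0,0.01],0],[[0,0,0],0]]'

```text
t: 14.9
position: [0.5056, -0.0657, 0.0766]
ee_rot: [[-0.966, -0.26, 0.0], [-0.26, 0.966, 0.0], [-0.0, -0.0, -1.0]]
ft_force: [-3.0, 1.6, 9.8]
opening: 0.0098
finger_force: 30.0
```

```bash
python3 - <<'E'
from h import *
print(st()['q'][5])
E
```

```text
t 14.9 pos [ 0.5056 -0.0657  0.0766] F [-3.   1.6  9.8] T [ 0.19  0.57 -0.  ] open 0.009766941519368187 ff 30.001312515232712
[[-0.966, -0.26, 0.0], [-0.26, 0.966, 0.0], [-0.0, -0.0, -1.0]]
-115.2623660469498
```

Seated: TCP z is 0.0766, against the predicted 0.0768, with 10 N of push. I'll ease the push and turn clockwise.

Emit:
apply_moves --targets '[[[0,0,-0.02],0],[[0,0,0],0.4],[[0,0,0],0.6],[[0,0,0],0.6],[[0,0,0],0.4],[[0,0,0],0]]'

```text
t: 15.5
position: [0.5059, -0.0655, 0.0766]
ee_rot: [[-0.999, -0.053, 0.001], [-0.053, 0.999, 0.0], [-0.001, 0.0, -1.0]]
ft_force: [-0.6, 1.2, 3.2]
opening: 0.0096
finger_force: 30.0
```

```bash
python3 - <<'E'
from h import *
print(st()['q'][5])
E
```

```text
t 15.5 pos [ 0.5059 -0.0655  0.0766] F [-0.6  1.2  3.2] T [ 0.3  -0.12  0.04] open 0.00964674807404126 ff 30.00064426800236
[[-0.999, -0.053, 0.001], [-0.053, 0.999, 0.0], [-0.001, 0.0, -1.0]]
-103.26322932680266
```

Emit:
apply_moves --targets '[[[0,0,0],0.7],[[0,0,0],0.8],[[0,0,0],0.8],[[0,0,0],0.8],[[0,0,0],0.8],[[0,0,0],0.8],[[0,0,0],0.3],[[0,0,0],0]]'

```text
t: 16.3
position: [0.5058, -0.066, 0.0766]
ee_rot: [[-0.892, 0.452, 0.001], [0.452, 0.892, -0.001], [-0.001, -0.0, -1.0]]
ft_force: [0.1, -0.8, 2.2]
opening: 0.0095
finger_force: 30.0
```

Emit:
apply_moves --targets '[[[0,0,0],0.8],[[0,0,0],0.8],[[0,0,0],0.8],[[0,0,0],0.8],[[0,0,0],0.8],[[0,0,0],0.5],[[0,0,0],0],[[0,0,0],0]]'

```text
t: 17.1
position: [0.5055, -0.0662, 0.0766]
ee_rot: [[-0.591, 0.807, 0.0], [0.807, 0.591, -0.001], [-0.001, -0.0, -1.0]]
ft_force: [-2.0, -3.9, 4.1]
opening: 0.0093
finger_force: 30.0
```

```bash
python3 - <<'E'
from h import *
print(st()['q'][5])
E
```

```text
t 17.1 pos [ 0.5055 -0.0662  0.0766] F [-2.  -3.9  4.1] T [-0.61  0.16  0.  ] open 0.009347774505087206 ff 30.00089813489467
[[-0.591, 0.807, 0.0], [0.807, 0.591, -0.001], [-0.001, -0.0, -1.0]]
-46.385658106804314
```

Emit:
apply_moves --targets '[[[0,0,0],0.5],[[0,0,0],0.5],[[0,0,0],0.5],[[0,0,0],0],[[0,0,0],0]]'

```text
t: 17.6
position: [0.5054, -0.0662, 0.0766]
ee_rot: [[-0.457, 0.89, -0.0], [0.89, 0.457, -0.001], [-0.001, -0.001, -1.0]]
ft_force: [-1.4, -4.0, 4.7]
opening: 0.0098
finger_force: 30.0
```

```bash
python3 - <<'E'
from h import *
print(st()['q'][5])
E
```

```text
t 17.6 pos [ 0.5054 -0.0662  0.0766] F [-1.4 -4.   4.7] T [-0.66  0.26  0.06] open 0.009832305616762124 ff 30.000957841984928
[[-0.457, 0.89, -0.0], [0.89, 0.457, -0.001], [-0.001, -0.001, -1.0]]
-37.36182796524705
```

Emit:
apply_moves --targets '[[[0,0,0],0.4],[[0,0,0],0.4],[[0,0,0],0],[[0,0,0],0]]'

```text
t: 18.0
position: [0.5053, -0.0662, 0.0766]
ee_rot: [[-0.381, 0.925, -0.0], [0.925, 0.381, -0.001], [-0.001, -0.001, -1.0]]
ft_force: [-1.9, -2.9, 4.8]
opening: 0.0096
finger_force: 30.0
```

```bash
python3 - <<'E'
from h import *
print(st()['q'][5])
E
```

```text
t 18.0 pos [ 0.5053 -0.0662  0.0766] F [-1.9 -2.9  4.8] T [-0.7   0.31  0.02] open 0.009575315100835584 ff 30.001046187244356
[[-0.381, 0.925, -0.0], [0.925, 0.381, -0.001], [-0.001, -0.001, -1.0]]
-32.562543203604314
```

Emit:
apply_moves --targets '[[[0,0,0],0.25],[[0,0,0],0.25],[[0,0,0],0],[[0,0,0],0]]'

```text
t: 18.4
position: [0.5053, -0.0662, 0.0766]
ee_rot: [[-0.332, 0.943, -0.0], [0.943, 0.332, -0.001], [-0.001, -0.001, -1.0]]
ft_force: [-2.8, -3.0, 6.0]
opening: 0.0093
finger_force: 30.0
```

```bash
python3 - <<'E'
from h import *
print(st()['q'][5])
E
```

```text
t 18.4 pos [ 0.5053 -0.0662  0.0766] F [-2.8 -3.   6. ] T [-0.75  0.39  0.06] open 0.009344986548390971 ff 30.001084408722818
[[-0.332, 0.943, -0.0], [0.943, 0.332, -0.001], [-0.001, -0.001, -1.0]]
-29.564623008999522
```

Emit:
apply_moves --targets '[[[0,0,0],0.2],[[0,0,0],0.1],[[0,0,0],0],[[0,0,0],0]]'

```text
t: 18.8
position: [0.5052, -0.0663, 0.0766]
ee_rot: [[-0.302, 0.953, -0.0], [0.953, 0.302, -0.001], [-0.001, -0.001, -1.0]]
ft_force: [-2.5, -3.6, 6.4]
opening: 0.01
finger_force: 30.0
```

```bash
python3 - <<'E'
from h import *
print(st()['q'][5])
E
```

```text
t 18.8 pos [ 0.5052 -0.0663  0.0766] F [-2.5 -3.6  6.4] T [-0.72  0.36  0.08] open 0.010001538089735277 ff 30.001038699410856
[[-0.302, 0.953, -0.0], [0.953, 0.302, -0.001], [-0.001, -0.001, -1.0]]
-27.769321635856652
```

Emit:
apply_moves --targets '[[[0,0,0],0.2],[[0,0,0],0.2],[[0,0,0],0],[[0,0,0],0]]'

```text
t: 19.2
position: [0.5052, -0.0663, 0.0766]
ee_rot: [[-0.262, 0.965, -0.001], [0.965, 0.262, -0.001], [-0.001, -0.001, -1.0]]
ft_force: [-3.0, -3.3, 5.9]
opening: 0.0097
finger_force: 30.0
```

```bash
python3 - <<'E'
from h import *
s=st();print(s['q'][5],s['effort'][5])
E
```

```text
t 19.2 pos [ 0.5052 -0.0663  0.0766] F [-3.  -3.3  5.9] T [-0.74  0.34  0.21] open 0.009690474369813401 ff 30.001070871949196
[[-0.262, 0.965, -0.001], [0.965, 0.262, -0.001], [-0.001, -0.001, -1.0]]
-25.38486813979109 0.2241160674020648
```

Emit:
apply_moves --targets '[[[0,0,0],0.2],[[0,0,0],0.2],[[0,0,0],0],[[0,0,0],0]]'

```text
t: 19.6
position: [0.5052, -0.0662, 0.0766]
ee_rot: [[-0.222, 0.975, -0.001], [0.975, 0.222, -0.001], [-0.001, -0.001, -1.0]]
ft_force: [-2.6, -3.1, 6.2]
opening: 0.0096
finger_force: 30.0
```

```bash
python3 - <<'E'
from h import *
s=st();print(s['q'][5],s['effort'][5])
E
```

```text
t 19.6 pos [ 0.5052 -0.0662  0.0766] F [-2.6 -3.1  6.2] T [-0.64  0.45  0.41] open 0.009637699667270407 ff 30.00115815550089
[[-0.222, 0.975, -0.001], [0.975, 0.222, -0.001], [-0.001, -0.001, -1.0]]
-23.00774482659794 0.406212005764246
```

The torque rises clearly (0.08, 0.21, 0.41 N m), so the barrel is at its stop. Turning back.

Emit:
apply_moves --targets '[[[0,0,0],-0.8],[[0,0,0],-0.8],[[0,0,0],-0.8],[[0,0,0],-0.8],[[0,0,0],-0.8],[[0,0,0],-0.8],[[0,0,0],-0.8],[[0,0,0],-0.8]]'

```text
t: 20.4
position: [0.5055, -0.066, 0.0766]
ee_rot: [[-0.781, 0.625, 0.0], [0.625, 0.781, -0.0], [-0.0, -0.0, -1.0]]
ft_force: [-1.5, -2.2, 4.6]
opening: 0.0098
finger_force: 30.0
```

Emit:
apply_moves --targets '[[[0,0,0],-0.8],[[0,0,0],-0.8],[[0,0,0],-0.8],[[0,0,0],-0.8],[[0,0,0],-0.8],[[0,0,0],-0.8],[[0,0,0],-0.8],[[0,0,0],-0.8]]'

```text
t: 21.2
position: [0.5057, -0.0655, 0.0766]
ee_rot: [[-1.0, 0.005, 0.001], [0.005, 1.0, 0.0], [-0.001, 0.0, -1.0]]
ft_force: [-1.0, -1.8, 4.2]
opening: 0.0095
finger_force: 30.0
```

Emit:
apply_moves --targets '[[[0,0,0],-0.8],[[0,0,0],-0.8],[[0,0,0],-0.6],[[0,0,0],-0.3],[[0,0,0],0],[[0,0,0],0]]'

```text
t: 21.8
position: [0.5057, -0.0653, 0.0766]
ee_rot: [[-0.968, -0.249, 0.001], [-0.249, 0.968, 0.001], [-0.001, 0.0, -1.0]]
ft_force: [-0.7, 1.3, 4.6]
opening: 0.01
finger_force: 30.0
```

```bash
python3 - <<'E'
from h import *
s=st();print(s['q'][5],s['effort'][5])
E
```

```text
t 21.8 pos [ 0.5057 -0.0653  0.0766] F [-0.7  1.3  4.6] T [ 0.16  0.   -0.01] open 0.009951077208470717 ff 30.000625122338533
[[-0.968, -0.249, 0.001], [-0.249, 0.968, 0.001], [-0.001, 0.0, -1.0]]
-114.6623887577487 -0.051354324677959085
```

Emit:
apply_moves --targets '[[[0,0,0],-0.3],[[0,0,0],-0.2],[[0,0,0],0],[[0,0,0],0]]'

```text
t: 22.2
position: [0.5057, -0.0654, 0.0766]
ee_rot: [[-0.954, -0.3, 0.001], [-0.3, 0.954, 0.001], [-0.001, 0.0, -1.0]]
ft_force: [-0.6, 0.8, 5.3]
opening: 0.0094
finger_force: 30.0
```

```bash
python3 - <<'E'
from h import *
s=st();print(s['q'][5],s['effort'][5])
E
```

```text
t 22.2 pos [ 0.5057 -0.0654  0.0766] F [-0.6  0.8  5.3] T [ 0.22 -0.03 -0.12] open 0.009405428640488519 ff 30.00078917713836
[[-0.954, -0.3, 0.001], [-0.3, 0.954, 0.001], [-0.001, 0.0, -1.0]]
-117.65604391937767 -0.06100468570366502
```

Emit:
apply_moves --targets '[[[0,0,0],-0.2],[[0,0,0],-0.2],[[0,0,0],0],[[0,0,0],0]]'

```text
t: 22.6
position: [0.5057, -0.0653, 0.0766]
ee_rot: [[-0.941, -0.339, 0.001], [-0.339, 0.941, 0.001], [-0.001, 0.0, -1.0]]
ft_force: [-0.4, 0.4, 5.8]
opening: 0.0097
finger_force: 30.0
```

```bash
python3 - <<'E'
from h import *
s=st();print(s['q'][5],s['effort'][5])
E
```

```text
t 22.6 pos [ 0.5057 -0.0653  0.0766] F [-0.4  0.4  5.8] T [ 0.22  0.01 -0.05] open 0.009722376641899497 ff 30.00078956130892
[[-0.941, -0.339, 0.001], [-0.339, 0.941, 0.001], [-0.001, 0.0, -1.0]]
-120.05464930705372 -0.08809457067400217
```

Emit:
apply_moves --targets '[[[0,0,0],-0.2],[[0,0,0],-0.2],[[0,0,0],0],[[0,0,0],0]]'

```text
t: 23.0
position: [0.5057, -0.0653, 0.0766]
ee_rot: [[-0.926, -0.378, 0.001], [-0.378, 0.926, 0.001], [-0.001, 0.001, -1.0]]
ft_force: [-0.8, 1.0, 6.0]
opening: 0.0095
finger_force: 30.0
```

```bash
python3 - <<'E'
from h import *
s=st();print(s['q'][5],s['effort'][5])
E
```

```text
t 23.0 pos [ 0.5057 -0.0653  0.0766] F [-0.8  1.   6. ] T [ 0.23  0.02 -0.24] open 0.009484120345651537 ff 30.000650924630463
[[-0.926, -0.378, 0.001], [-0.378, 0.926, 0.001], [-0.001, 0.001, -1.0]]
-122.43351435534413 -0.2626681700348854
```

Emit:
apply_moves --targets '[[[0,0,0],-0.2],[[0,0,0],0],[[0,0,0],0]]'

```text
t: 23.3
position: [0.5057, -0.0653, 0.0766]
ee_rot: [[-0.918, -0.397, 0.001], [-0.397, 0.918, 0.001], [-0.001, 0.001, -1.0]]
ft_force: [-0.8, 0.7, 5.1]
opening: 0.0099
finger_force: 30.0
```

```bash
python3 - <<'E'
from h import *
s=st();print(s['q'][5],s['effort'][5])
E
```

```text
t 23.3 pos [ 0.5057 -0.0653  0.0766] F [-0.8  0.7  5.1] T [ 0.23  0.01 -0.31] open 0.009863380686602127 ff 30.000894097611308
[[-0.918, -0.397, 0.001], [-0.397, 0.918, 0.001], [-0.001, 0.001, -1.0]]
-123.61993577457022 -0.3555360808968544
```

Home stop felt as well. I'll centre the key in its play (+9.8°) and draw it out gently.

Emit:
apply_moves --targets '[[[0,0,0],0],[[0,0,0],0.6],[[0,0,0],0.6],[[0,0,0],0.43],[[0,0,0],0],[[0,0,-0.03],0],[[0,0,-0.03],0],[[0,0,0],0]]'

```text
t: 24.1
position: [0.5048, -0.0656, 0.0788]
ee_rot: [[-0.972, -0.237, -0.001], [-0.237, 0.972, 0.0], [0.001, 0.001, -1.0]]
ft_force: [-0.1, 0.3, -0.5]
opening: 0.0099
finger_force: 30.0
```

```bash
python3 - <<'E'
from h import *
s=st();print(s['q'][5],s['effort'][5])
E
```

```text
t 24.1 pos [ 0.5048 -0.0656  0.0788] F [-0.1  0.3 -0.5] T [ 0.1  -0.13 -0.  ] open 0.009868402313165357 ff 29.999733560252935
[[-0.972, -0.237, -0.001], [-0.237, 0.972, 0.0], [0.001, 0.001, -1.0]]
-113.90912262319351 -0.005302172357914969
```

Free, with no forces. I'll keep lifting in steps while watching the pull.

Emit:
apply_moves --targets '[[[0,0,-0.03],0],[[0,0,-0.03],0],[[0,0,-0.03],0],[[0,0,0],0]]'

```text
t: 24.5
position: [0.5056, -0.0657, 0.0841]
ee_rot: [[-0.972, -0.236, 0.0], [-0.236, 0.972, -0.0], [-0.0, -0.0, -1.0]]
ft_force: [-0.1, -0.1, -1.0]
opening: 0.0094
finger_force: 30.0
```

Emit:
apply_moves --targets '[[[0,0,-0.04],0],[[0,0,-0.04],0],[[0,0,-0.04],0],[[0,0,-0.04],0],[[0,0,0],0]]'

```text
t: 25.0
position: [0.5057, -0.0657, 0.0923]
ee_rot: [[-0.972, -0.236, 0.001], [-0.236, 0.972, -0.0], [-0.001, -0.0, -1.0]]
ft_force: [-0.2, 0.5, -0.0]
opening: 0.0095
finger_force: 30.0
```

Emit:
apply_moves --targets '[[[0,0,-0.2],0],[[0,0,-0.5],0],[[0,0,-0.5],-0.23],[[0,0,-0.1],0],[[0,0,0],0]]'

```text
t: 25.5
position: [0.5064, -0.0659, 0.1583]
ee_rot: [[-0.966, -0.259, 0.003], [-0.259, 0.966, -0.001], [-0.003, -0.001, -1.0]]
ft_force: [0.2, 0.5, -0.4]
opening: 0.0099
finger_force: 30.0
```

Emit:
apply_moves --targets '[[[-0.094,0.434,0],0],[[-0.187,0.867,0],0],[[-0.187,0.867,0],0],[[-0.187,0.867,0],0],[[-0.187,0.867,0],0],[[-0.187,0.867,0],0],[[-0.187,0.867,0],0],[[-0.094,0.434,0],0]]'

```text
t: 26.3
position: [0.4883, 0.2472, 0.1551]
ee_rot: [[-0.965, -0.262, -0.002], [-0.262, 0.965, -0.0], [0.002, 0.001, -1.0]]
ft_force: [0.4, -0.5, -1.3]
opening: 0.01
finger_force: 30.0
```

Emit:
apply_moves --targets '[[[0,0,0.3],0],[[0,0,0.3],0],[[0,0,0],0],[[0,0,0],0],[[0,0,0],0]]'

```text
t: 26.8
position: [0.49, 0.2433, 0.1267]
ee_rot: [[-0.966, -0.258, -0.0], [-0.258, 0.966, -0.0], [0.0, -0.0, -1.0]]
ft_force: [-0.2, 0.2, -0.9]
opening: 0.0098
finger_force: 30.0
```

```bash
python3 - <<'E'
from h import *
s=st(); k=vision.get_calibration('wrist'); im=vision.capture('wrist'); p=np.array(s['position'])
R=np.array(s['ee_rot']); d=R.T@(np.array([.4895,.2442,.0668])-p); print('to stand (tool, shares)',d/.05)
cv2.imwrite('pics/w5.png',cv2.resize(im[100:280,180:330],None,fx=4,fy=3.3,interpolation=cv2.INTER_CUBIC))
E
```

```text
t 26.8 pos [0.49   0.2433 0.1267] F [-0.2  0.2 -0.9] T [ 0.07 -0.1  -0.02] open 0.009847502730718001 ff 29.99966077040881
[[-0.966, -0.258, -0.0], [-0.258, 0.966, -0.0], [0.0, -0.0, -1.0]]
to stand (tool, shares) [0.00524836 0.02042076 1.19891548]
```

View pics/w5.png

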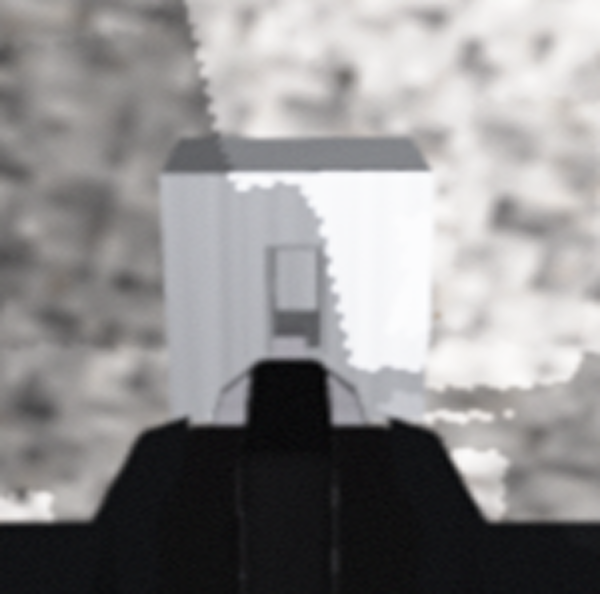

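The stand's slot is straight below at crop (295,290), about 1 mm to the right of the key. That agrees with the recorded pose, so I'll correct by 1 mm in y and lower.

Emit:
apply_moves --targets '[[[0.005,0.02,0.2],0],[[0,0,0.3],0],[[0,0,0.2],0],[[0,0,0.04],0],[[0,0,0],0],[[0,0,0],0]]'

```text
t: 27.45
position: [0.4894, 0.2454, 0.0899]
ee_rot: [[-0.966, -0.26, 0.0], [-0.26, 0.966, 0.0], [-0.0, -0.0, -1.0]]
ft_force: [0.5, -0.5, -0.7]
opening: 0.0099
finger_force: 30.0
```

Emit:
apply_moves --targets '[[[0,0,0.04],0],[[0,0,0.04],0],[[0,0,0.03],0],[[0,0,0],0]]'

```text
t: 27.85
position: [0.4891, 0.2453, 0.0842]
ee_rot: [[-0.966, -0.26, -0.0], [-0.26, 0.966, -0.0], [0.0, -0.0, -1.0]]
ft_force: [-1.2, -0.3, -0.0]
opening: 0.0097
finger_force: 30.0
```

Emit:
apply_moves --targets '[[[0,-0.02,0],0],[[0,0,0.04],0],[[0,0,0.04],0],[[0,0,0.04],0],[[0,0,0.04],0],[[0,0,0.04],0],[[0,0,0],0]]'

```text
t: 28.55
position: [0.4892, 0.2442, 0.0739]
ee_rot: [[-0.966, -0.26, -0.001], [-0.26, 0.966, -0.0], [0.001, -0.0, -1.0]]
ft_force: [-0.1, 1.4, -1.3]
opening: 0.0102
finger_force: 30.0
```

Emit:
apply_moves --targets '[[[0,0,0.04],0],[[0,0,0.04],0],[[0,0,0.03],0],[[0,0,0],0],[[0,0,0],0]]'

```text
t: 29.05
position: [0.4895, 0.2443, 0.0688]
ee_rot: [[-0.966, -0.26, -0.0], [-0.26, 0.966, -0.0], [0.0, -0.0, -1.0]]
ft_force: [0.1, 0.1, -0.6]
opening: 0.0096
finger_force: 30.0
```

Emit:
apply_moves --targets '[[[0,0,0.02],0],[[0,0,0.02],0],[[0,0,0],0],[[0,0,0],0]]'

```text
t: 29.45
position: [0.4896, 0.2444, 0.0669]
ee_rot: [[-0.966, -0.26, 0.0], [-0.26, 0.966, 0.0], [-0.0, 0.0, -1.0]]
ft_force: [-0.5, 0.6, -0.0]
opening: 0.01
finger_force: 30.0
```

Emit:
apply_moves --targets '[[[0,0,0.01],0],[[0,0,0],0],[[0,0,0],0]]'

```text
t: 29.75
position: [0.4897, 0.2444, 0.0667]
ee_rot: [[-0.966, -0.26, 0.0], [-0.26, 0.966, 0.0], [-0.0, 0.0, -1.0]]
ft_force: [-1.2, -0.7, 3.0]
opening: 0.0099
finger_force: 30.0
```

Seated in the stand. Release and retreat upward.

Emit:
apply_moves --targets '[[[0,0,0],0],[[0,0,0],0],[[0,0,0],0],[[0,0,0],0],[[0,0,0],0],[[0,0,0],0],[[0,0,0],0],[[0,0,0],0]]' --claw 0.7

```text
t: 30.55
position: [0.4896, 0.2443, 0.0664]
ee_rot: [[-0.966, -0.26, -0.0], [-0.26, 0.966, 0.0], [0.0, 0.0, -1.0]]
ft_force: [0.2, 0.2, 0.1]
opening: 0.0618
finger_force: 0.0
```

Emit:
apply_moves --targets '[[[0,0,-0.2],0],[[0,0,-0.4],0],[[0,0,-0.6],0],[[0,0,-0.6],0],[[0,0,-0.4],0],[[0,0,0],0],[[0,0,0],0]]'

```text
t: 31.25
position: [0.4898, 0.2444, 0.1768]
ee_rot: [[-0.966, -0.26, 0.001], [-0.26, 0.966, 0.001], [-0.001, 0.0, -1.0]]
ft_force: [0.1, 0.3, -0.1]
opening: 0.0622
finger_force: 0.0
```

```bash
python3 - <<'E'
from h import *
st(); im=vision.capture('wrist'); sc=vision.capture('scene')
cv2.imwrite('pics/end.png',np.hstack([cv2.resize(im[100:300,150:350],(400,400)),cv2.resize(sc[150:270,160:360],(400,240)).repeat(1,0) if 0 else cv2.copyMakeBorder(cv2.resize(sc[150:270,160:360],(400,240)),0,160,0,0,0)]))
E
```

```text
t 31.25 pos [0.4898 0.2444 0.1768] F [ 0.1  0.3 -0.1] T [ 0.04 -0.14 -0.07] open 0.06219153900696635 ff 0.0
[[-0.966, -0.26, 0.001], [-0.26, 0.966, 0.001], [-0.001, 0.0, -1.0]]
```

View pics/end.png

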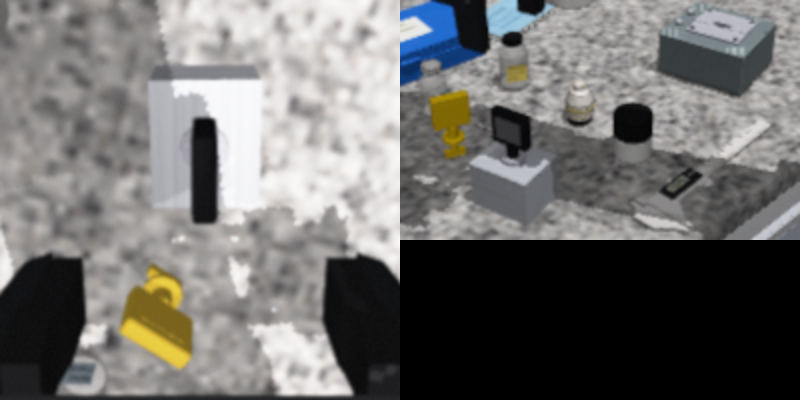

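The key stands fully down in its stand, with its bow at (205,170) in the left crop. The bystanders are where they were, and the gripper is clear.

```bash
python3 -c "
from h import *
print(arm.hand_in())"
```

```text
the job is handed in; nothing more can be done
None
```

I carried out the whole interlock reset and handed it in at about 31 s: key in, clockwise to its stop, back home, out, and fully down in its stand, with the push never above about 10 N; no verdict came back.

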